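# Rack the primer bottles by size

### The arm

A 6-joint arm with a two-finger parallel gripper is mounted at the origin on the work surface. World frame = base frame: x ahead of the robot, y to its left, z up, the work surface at z = 0. Lengths are in m, angles in rad, forces in N, time in s.
With the tool pointing down it reaches from about 0.25 to 0.775 m from the base axis. Payload 4 kg.
Tool frame: the origin (TCP) lies between the finger pads; the fingertips stand ahead of it and the grasp point (between the pads) is the TCP (bot.tcp_to_tips is the z of the fingertips in the tool frame, in m); z points along the fingers, y is the line along which they close (so a half turn about z gives the same grasp; the last joint's range is limited). The gripper opens to 94 mm and grips with 3 to 60 N. Pads are 16 mm wide; open, the fingers measure 119 mm over their backs; the gripper's body (75 mm by 177 mm) begins 78 mm behind the grasp point.
Start: joints at [-1.206, 0.087, 1.371, -0, 1.684, -0.103], TCP at [0.248, -0.491, 0.225] pointing down, gripper open.
Joint ranges: [-3.1, 3.1], [-0.76, 2.03], [0.27, 2.55], [-1.08, 4.22], [0.17, 2.65], [-2.57, 2.57]. Speed limits (rad/s): [2.79, 2.79, 3.14, 3.14, 3.14, 3.14].

### API

Orientations are given as a unit quaternion [x, y, z, w].
In Python, from rig import bot gives the robot as it stands.
- The arm moves only by the tool drive_tool, never from a script. Its argument "moves" is a list of rows, each an object of numbers: "tx", "ty", "tz": the shift along the tool's x, y, z in units of 30 mm (1.0 is 30 mm); "wx", "wy", "wz": the turn, a rotation vector about the tool's x, y, z in units of 6 degrees (1.0 is 6 degrees); "hand": the finger opening in mm, from 0 to 94. A call has 1 to 12 rows; each row is the pose to reach, as a shift and turn from the pose commanded when the call began, along the tool's axes at that moment; what a row does not reach only later rows make up. A row lasts 1/10 s, in which the tool goes at most 50 mm and 8.59 degrees, less where a joint would pass 70% of its speed; a pose out of reach is approached as far as the arm can. A call with a gripper value outside its range is refused whole. The fingers move at their own pace and stop on an object; "newtons" is the grip in N (left out, the last holds). Time passes only in rows, so rows that repeat a pose let the fingers close. It gives the time, the measured TCP pose, the force, the opening and the grip force at its end, in the units of the state.
- bot.read_state(): the state, without advancing time (a new reading comes with each control period).
- bot.grab_frame(name): name is "side" or "top"; returns (picture, depth): 400x640x3 uint8, red, green, blue; 400x640 float32, m along the optical axis (not along the pixel's ray), 0 where there is no reading.
- bot.camera_model(name): a dict with "K" (3x3 intrinsics, pixels), "rvec" (rotation vector, rad) and "tvec" (3), from world to camera coordinates, as OpenCV has them. Camera axes: x right, y down, z forward; pixel columns grow to the right and rows downward; lengths in m; the calibration is good to about 2 mm. A picture is of the moment at which its call begins. camera_model takes no time and is no camera call.
- bot.hand_in(): hands the job in; it is judged then, once.
Trained networks look in the newest picture that a camera, given by its name, has taken for a name from the list of things; names that differ only in an ending like _2 or _b are one class to them, and where a whole thing is asked for, a point or a joint stands for the part that bears it (a point fixed in the world has none). Each returns a list of dicts, best first, with "confidence" (0 to 1); they miss things now and then, are a little off and sometimes report something else, mostly with a low value. They report only what shows in the picture. A call takes as long as a camera call. They do not tell look-alikes from the thing itself.
- bot.trace(camera, label): "pixels" (400x640 bool, what is visible of it).
- bot.landmark_of(camera, label): "centre" ([x, y, z] in m, in world coordinates, good to about 4 mm: a listed point, or the origin of a listed thing).
The state is a dict: "clock": time; "joint_positions": joint angles; "qd": joint speeds; "joint_torque": joint torques, N m; "tcp_pos": TCP position; "tool_rot": TCP orientation; "contact_force": force on the tool from outside, world axes, zero at the start; "ft_torque": the same for the moment, N m; "gripper_width": finger opening in m; "grasp_force": force on a finger pad.
Only numpy, scipy, OpenCV 4.12 (cv2) and the standard library are available. Lean on these libraries where they do the work, as an engineer would, in place of code of your own. Each camera call takes 0.05 s, during which the arm holds its last target. There are 200 camera calls.

### The job

Put the four grey dropper bottles away in the pink ring rack in order of size: the smallest bottle in the smallest ring, and so on up the row to the largest bottle in the largest ring, each standing upright on the floor of its ring. Leave the painted figure and the paint pot where they stand.

Things in the scene. Friction and masses are not known exactly. Their poses are not given: they have to be found in the camera images.
- bottle_s: The smallest of the four grey dropper bottles: round grey plastic body 22 mm in diameter with a pale label, its straight side 40 mm high, then a sloping shoulder and a narrow pointed black cap; 60 mm high in all, about 18 g. It stands upright, loose, on a 1 mm sheet of paper. Origin: centre of its underside; z up along its axis.
- bottle_m: The second smallest of the four grey dropper bottles: round grey plastic body 26 mm in diameter with a pale label, its straight side 50 mm high, then a sloping shoulder and a narrow pointed black cap; 76 mm high in all, about 30 g. It stands upright, loose, on a 1 mm sheet of paper. Origin: centre of its underside; z up along its axis.
- bottle_l: The second largest of the four grey dropper bottles: round grey plastic body 31 mm in diameter with a pale label, its straight side 62 mm high, then a sloping shoulder and a narrow pointed black cap; 92 mm high in all, about 50 g. It stands upright, loose, on a 1 mm sheet of paper. Origin: centre of its underside; z up along its axis.
- bottle_xl: The largest of the four grey dropper bottles: round grey plastic body 37 mm in diameter with a pale label, its straight side 74 mm high, then a sloping shoulder and a narrow pointed black cap; 108 mm high in all, about 85 g. It stands upright, loose, on a 1 mm sheet of paper. Origin: centre of its underside; z up along its axis.
- ring_s: The smallest ring of the pink ring rack, a straight row of four low round cups that grow in size from one end to the other, standing fixed on the flat mat: inside diameter 38 mm, outside 44 mm, rim 10 mm above its underside, floor 3 mm above its underside. Origin: centre of its underside; x runs along the row towards the largest ring, z up. Ring centres along the row: 54 mm from smallest to second, 58.5 mm to the third, 64 mm to the largest.
- ring_m: The second smallest ring of the pink ring rack, a straight row of four low round cups that grow in size from one end to the other, standing fixed on the flat mat: inside diameter 42 mm, outside 48 mm, rim 10 mm above its underside, floor 3 mm above its underside. Origin: centre of its underside; x runs along the row towards the largest ring, z up. Ring centres along the row: 54 mm from smallest to second, 58.5 mm to the third, 64 mm to the largest.
- ring_l: The second largest ring of the pink ring rack, a straight row of four low round cups that grow in size from one end to the other, standing fixed on the flat mat: inside diameter 47 mm, outside 53 mm, rim 10 mm above its underside, floor 3 mm above its underside. Origin: centre of its underside; x runs along the row towards the largest ring, z up. Ring centres along the row: 54 mm from smallest to second, 58.5 mm to the third, 64 mm to the largest.
- ring_xl: The largest ring of the pink ring rack, a straight row of four low round cups that grow in size from one end to the other, standing fixed on the flat mat: inside diameter 53 mm, outside 59 mm, rim 10 mm above its underside, floor 3 mm above its underside. Origin: centre of its underside; x runs along the row towards the largest ring, z up. Ring centres along the row: 54 mm from smallest to second, 58.5 mm to the third, 64 mm to the largest.
- figure: Painted knight figure on a round black plinth 34 mm in diameter, 72 mm high, about 70 g, standing loose on the paper among the bottles; nothing sticks out beyond its plinth. Its paint is wet: not to be moved. Origin: centre of the plinth's underside; z up.
- pot: Short round paint pot with a flat white screw lid: 37 mm in diameter at the lid, 40 mm high, about 45 g, standing loose on the paper among the bottles. It stays where it is. Origin: centre of its underside; z up.
Things that resemble listed ones, but are neither listed nor needed, are in the scene too. Leave any yellow look-alike of the bottle_xl alone.

How it is judged:
At the end, for the whole second after the job is handed in: Each bottle stands upright (within 7 degrees), still and released inside the ring of its own rank, on its floor (underside within 3.5 mm of it), axis within 11 mm of the ring's centre; the figure and the pot stand upright within 20 mm of where they started (horizontal distance between bottle_s and ring_s below 0.011 m and z of bottle_s in the frame of ring_s between -0.002 and 0.0065 m and angle between each of bottle_s, bottle_m, bottle_l, bottle_xl's own z axis and vertical below 0.12 rad and linear speed of each of bottle_s, bottle_m, bottle_l, bottle_xl below 0.02 m/s and horizontal distance between bottle_m and ring_m below 0.011 m and z of bottle_m in the frame of ring_m between -0.002 and 0.0065 m and horizontal distance between bottle_l and ring_l below 0.011 m and z of bottle_l in the frame of ring_l between -0.002 and 0.0065 m and horizontal distance between bottle_xl and ring_xl below 0.011 m and z of bottle_xl in the frame of ring_xl between -0.002 and 0.0065 m and distance of each of figure, pot from where it was at the start of the episode below 0.02 m and angle between each of figure, pot's own z axis and vertical below 0.2 rad); the robot touches nothing.
It fails at once if the painted figure is shoved more than 20 mm or knocked over (distance of figure from where it was at the start of the episode above 0.02 m or angle between figure's own z axis and vertical above 0.5 rad).
It fails at once if the paint pot is shoved more than 20 mm or knocked over (distance of pot from where it was at the start of the episode above 0.02 m or angle between pot's own z axis and vertical above 0.5 rad).
It also fails if it takes over 128 s, if anything falls off the work surface, if the arm or the gripper's body presses on something with over 40 N, if the wrist force passes 120 N, or if a joint passes its speed limit or range.

## Working session

There is one attempt and no reset: what is moved stays moved. The work goes in short steps, Python scripts to look and compute and a tool call to move; the robot and the scene stay as the last step left them, time stands still between calls to the robot, and variables do not carry over. Pictures are saved under pics/ and viewed, at most 14 in all, crops included, and the job is handed in when it is done.

Besides the shell and the picture viewer there is one more tool, called after "Call:" in YAML: its name, and indented under it one key for each argument. drive_tool: Moves the arm, as the interface text tells. Its arguments: {"type":"object","properties":{"moves":{"type":"array","items":{"type":"object","properties":{"tx":{"type":"number"},"ty":{"type":"number"},"tz":{"type":"number"},"wx":{"type":"number"},"wy":{"type":"number"},"wz":{"type":"number"},"hand":{"type":"number"}}}},"newtons":{"type":"number"}},"required":["moves"]}

```bash
mkdir -p pics; ls
cat > h.py <<'E'
import numpy as np, cv2
from rig import bot
def cloud(cam,d):
    m=bot.camera_model(cam);K=np.array(m["K"]);R=cv2.Rodrigues(np.array(m["rvec"],float))[0];t=np.array(m["tvec"],float).ravel()
    v,u=np.mgrid[:400,:640]
    c=np.dstack([(u-K[0,2])/K[0,0]*d,(v-K[1,2])/K[1,1]*d,d])
    return (c-t)@R
def px(cam,p):
    m=bot.camera_model(cam)
    return cv2.projectPoints(np.array([p],float),np.array(m["rvec"],float),np.array(m["tvec"],float),np.array(m["K"],float),None)[0].ravel().round(0)
E
python3 - <<'E'
from h import *
for c in("top","side"):
    im,d=bot.grab_frame(c);cv2.imwrite(f"pics/{c}0.png",im[:,:,::-1]);np.save(c+"d.npy",d)
    for n in"bottle_s bottle_m bottle_l bottle_xl ring_s ring_m ring_l ring_xl figure pot".split():
        for r in bot.landmark_of(c,n)[:3]:
            print(c,n,round(r["confidence"],2),np.round(r["centre"],3),px(c,r["centre"]))
s=bot.read_state();print(s["tcp_pos"],s["tool_rot"],bot.tcp_to_tips,s["clock"])
E
```

```text
pics
top bottle_s 0.71 [0.454 0.232 0.007] [276. 184.]
top bottle_s 0.61 [0.631 0.154 0.002] [306. 121.]
top bottle_s 0.6 [0.467 0.118 0.006] [320. 179.]
top bottle_m 0.71 [0.454 0.232 0.007] [276. 184.]
top bottle_m 0.61 [0.631 0.154 0.002] [306. 121.]
top bottle_m 0.6 [0.467 0.118 0.006] [320. 179.]
top bottle_l 0.71 [0.454 0.232 0.007] [276. 184.]
top bottle_l 0.61 [0.631 0.154 0.002] [306. 121.]
top bottle_l 0.6 [0.467 0.118 0.006] [320. 179.]
top bottle_xl 0.81 [ 0.606  0.515 -0.004] [175. 132.]
top bottle_xl 0.72 [0.54  0.136 0.006] [313. 152.]
top bottle_xl 0.54 [0.171 0.325 0.002] [237. 295.]
top ring_s 0.83 [ 0.527 -0.204  0.004] [442. 156.]
top ring_s 0.64 [ 0.594 -0.296  0.004] [476. 132.]
top ring_m 0.83 [ 0.527 -0.204  0.004] [442. 156.]
top ring_m 0.64 [ 0.594 -0.296  0.004] [476. 132.]
top ring_l 0.83 [ 0.527 -0.204  0.004] [442. 156.]
top ring_l 0.64 [ 0.594 -0.296  0.004] [476. 132.]
top ring_xl 0.59 [ 0.49  -0.15   0.005] [422. 170.]
top figure 0.7 [ 0.561 -0.252  0.001] [459. 144.]
top figure 0.53 [0.622 0.253 0.004] [270. 124.]
top pot 0.77 [0.538 0.231 0.005] [27
[... 650 characters left out ...]
.204  0.004] [266. 152.]
side ring_s 0.47 [ 0.56  -0.257  0.002] [255. 144.]
side ring_s 0.42 [ 0.596 -0.3    0.004] [243. 137.]
side ring_m 0.58 [ 0.529 -0.204  0.004] [266. 152.]
side ring_m 0.47 [ 0.56  -0.257  0.002] [255. 144.]
side ring_m 0.42 [ 0.596 -0.3    0.004] [243. 137.]
side ring_l 0.58 [ 0.529 -0.204  0.004] [266. 152.]
side ring_l 0.47 [ 0.56  -0.257  0.002] [255. 144.]
side ring_l 0.42 [ 0.596 -0.3    0.004] [243. 137.]
side ring_xl 0.46 [ 0.495 -0.153 -0.   ] [279. 161.]
side figure 0.7 [0.624 0.256 0.006] [240. 265.]
side pot 0.59 [ 0.543  0.232 -0.001] [274. 256.]
[ 0.24801619 -0.49092919  0.22450946] [9.72770701e-01 2.31769627e-01 1.07803208e-05 5.26050409e-05] 0.019 1.1
```

View pics/top0.png

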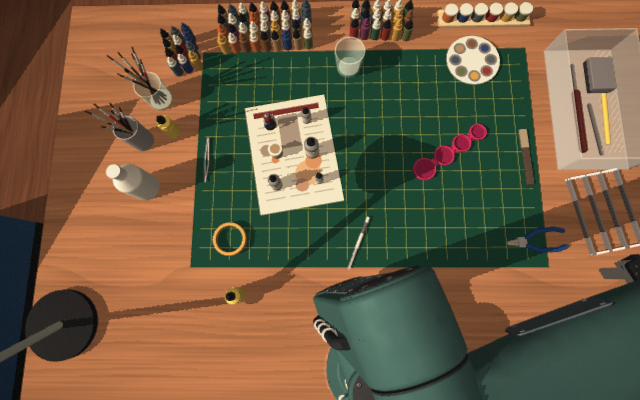

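View pics/side0.png

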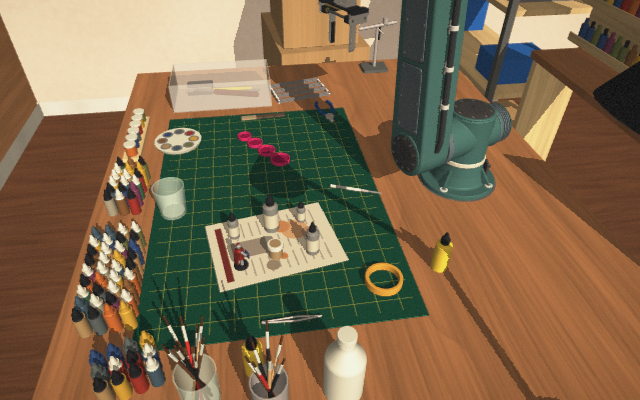

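The top view shows four grey bottles on the paper at (274,182), (306,116), (319,176) and (311,147). The figure is at (270,122) and the pot at (276,150). The ring row runs from (425,169), the largest, to (478,131), the smallest. The side view shows the same layout, with yellow look-alikes at (441,252) and (250,350).

Could be taken for a wanted bottle (top pixels):
- The yellow bottles at (234,296) and (166,125).
- The paint bottles along the back, around (265,25).
- The pot at (276,150).

I take the four grey ones, and size-rank them by depth.

Run:
```python
from h import *
from scipy.optimize import least_squares
P={c:cloud(c,np.load(c+"d.npy")) for c in("top","side")}
ok={c:np.load(c+"d.npy")>0 for c in P}
for n,x,y in[("A",.455,.235),("B",.632,.154),("C",.468,.121),("D",.542,.134),("fig",.623,.254),("pot",.540,.231)]:
    for c in P:
        p=P[c][ok[c]];q=p[(np.hypot(p[:,0]-x,p[:,1]-y)<.03)&(p[:,2]>.008)]
        w=q[(q[:,2]>.008)&(q[:,2]<(.036))]
        f=least_squares(lambda a:np.hypot(w[:,0]-a[0],w[:,1]-a[1])-a[2],[x,y,.015],loss="soft_l1",f_scale=.001).x if len(w)>8 else 0
        hi=q[q[:,2]>q[:,2].max()-.008]
        print(n,c,len(q),"zmax",q[:,2].max().round(3),"fit",np.round(f,4),"cap",hi[:,:2].mean(0).round(4))
for n,x,y in[("xl",.492,-.152),("l",.528,-.204),("m",.561,-.253),("s",.595,-.298)]:
    for c in P:
        p=P[c][ok[c]];q=p[(np.hypot(p[:,0]-x,p[:,1]-y)<.034)&(p[:,2]>.006)&(p[:,2]<.014)]
        print(n,c,len(q),q[:,:2].mean(0).round(4))
a=cv2.imread("pics/top0.png")[95:220,240:350];b=cv2.imread("pics/side0.png")[190:300,200:350]
cv2.imwrite("pics/crop.png",np.hstack([cv2.resize(a,(400,455)),cv2.resize(b,(400,455))]))
```

```text
A top 180 zmax 0.096 fit [0.4541 0.2322 0.0156] cap [0.4533 0.2317]
A side 363 zmax 0.099 fit [0.4529 0.2338 0.0152] cap [0.4527 0.2365]
B top 138 zmax 0.081 fit [0.636  0.1541 0.0131] cap [0.6342 0.1536]
B side 247 zmax 0.082 fit [0.634  0.1557 0.013 ] cap [0.6341 0.1579]
C top 82 zmax 0.065 fit [0.4746 0.122  0.0182] cap [0.4652 0.1201]
C side 153 zmax 0.066 fit [0.4649 0.1205 0.0114] cap [0.4653 0.1233]
D top 274 zmax 0.113 fit [0.5465 0.1387 0.0211] cap [0.541  0.1387]
D side 482 zmax 0.113 fit [0.5417 0.14   0.0185] cap [0.5419 0.1428]
fig top 161 zmax 0.075 fit [0.6244 0.2624 0.0193] cap [0.6215 0.2531]
fig side 308 zmax 0.078 fit [0.622  0.252  0.0132] cap [0.6211 0.2567]
pot top 193 zmax 0.048 fit [0.5438 0.2336 0.0181] cap [0.5401 0.233 ]
pot side 285 zmax 0.049 fit [0.5397 0.2342 0.0168] cap [0.54   0.2372]
xl top 178 [ 0.4928 -0.1547]
xl side 158 [ 0.4915 -0.1536]
l top 175 [ 0.5285 -0.2046]
l side 128 [ 0.529  -0.2039]
m top 154 [ 0.5619 -0.2534]
m side 106 [ 0.5614 -0.2529]
s top 138 [ 0.5913 -0.2956]
s side 93 [ 0.5928 -0.2941]
```

View pics/crop.png

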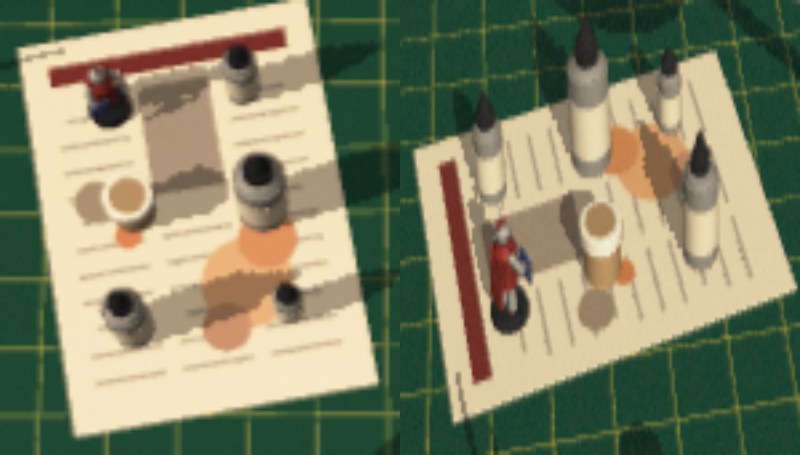

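The crop confirms the ranks: A at top pixel (274,182) is L, B at (306,116) is M, C at (319,176) is S and D at (311,147) is XL. I'll grip across the row direction and go in the order XL, L, M, S.

Call:
drive_tool:
  moves:
    - {"tx": 9, "ty": -7.2, "wz": -8, "hand": 62}
    - {"tx": 18.2, "ty": -14.3, "wz": -16.43}
    - {"tx": 18.2, "ty": -14.3, "wz": -16.43}
    - {"tx": 18.2, "ty": -14.3, "wz": -16.43}
    - {"tx": 18.2, "ty": -14.3, "wz": -16.43}
    - {"tx": 18.2, "ty": -14.3, "wz": -16.43}
    - {"tx": 18.2, "ty": -14.3, "wz": -16.43}
    - {"tx": 18.2, "ty": -14.3, "wz": -16.43}
    - {"tx": 18.2, "ty": -14.3, "wz": -16.43}
    - {"tx": 18.2, "ty": -14.3, "wz": -16.43}
    - {"tx": 18.2, "ty": -14.3, "wz": -16.43}
    - {"tx": 18.2, "ty": -14.3, "wz": -16.43}

```text
invalid input at $.moves[0]: expected keys tx, ty, tz, wx, wy, wz, hand
```

```bash
cat > go.py <<'E'
import sys
from h import *
from scipy.spatial.transform import Rotation as Ro
T={"XL":(.5415,.139),"L":(.4537,.233),"M":(.6345,.155),"S":(.465,.121),"rs":(.5933,-.2969),"rm":(.5621,-.2529),"rl":(.5282,-.2052),"rxl":(.4912,-.153)}
s=bot.read_state();R=Ro.from_quat(s["tool_rot"])
a=np.radians(35.4);y=np.array([np.cos(a),np.sin(a),0]);z=np.array([0,0,-1.]);G=Ro.from_matrix(np.c_[np.cross(y,z),y,z])
print("at",np.round(s["tcp_pos"],4),"t",s["clock"],"turn",((R.inv()*G).as_rotvec(degrees=True)/6).round(2))
for k in sys.argv[1:]:
    n,h=k.split(":");print(k,(R.inv().apply(np.array([*T[n],float(h)])-s["tcp_pos"])/.03).round(2))
E
python3 go.py XL:.2245
python3 - <<'E'
from h import *
p=cloud("top",np.load("top"+"d.npy"))
for x,y in[(.58,.19),(.5,.18),(.45,0),(.5,.0)]:
    q=p[np.hypot(p[...,0]-x,p[...,1]-y)<.012];print(np.median(q[:,2]))
E
```

```text
at [ 0.248  -0.4909  0.2245] t 1.1 turn [  0.     0.   -16.43]
XL:.2245 [ 18.2  -14.33  -0.  ]
0.0027610907758246956
0.0030630521124196163
0.001767375012913445
0.0019023270873154974
```

Call:
drive_tool:
  moves:
    - {"tx": 9, "ty": -7.2, "tz": 0, "wx": 0, "wy": 0, "wz": -8, "hand": 62}
    - {"tx": 18.2, "ty": -14.3, "tz": 0, "wx": 0, "wy": 0, "wz": -16.43, "hand": 62}
    - {"tx": 18.2, "ty": -14.3, "tz": 0, "wx": 0, "wy": 0, "wz": -16.43, "hand": 62}
    - {"tx": 18.2, "ty": -14.3, "tz": 0, "wx": 0, "wy": 0, "wz": -16.43, "hand": 62}
    - {"tx": 18.2, "ty": -14.3, "tz": 0, "wx": 0, "wy": 0, "wz": -16.43, "hand": 62}
    - {"tx": 18.2, "ty": -14.3, "tz": 0, "wx": 0, "wy": 0, "wz": -16.43, "hand": 62}
    - {"tx": 18.2, "ty": -14.3, "tz": 0, "wx": 0, "wy": 0, "wz": -16.43, "hand": 62}
    - {"tx": 18.2, "ty": -14.3, "tz": 0, "wx": 0, "wy": 0, "wz": -16.43, "hand": 62}
    - {"tx": 18.2, "ty": -14.3, "tz": 0, "wx": 0, "wy": 0, "wz": -16.43, "hand": 62}
    - {"tx": 18.2, "ty": -14.3, "tz": 0, "wx": 0, "wy": 0, "wz": -16.43, "hand": 62}
    - {"tx": 18.2, "ty": -14.3, "tz": 0, "wx": 0, "wy": 0, "wz": -16.43, "hand": 62}
    - {"tx": 18.2, "ty": -14.3, "tz": 0, "wx": 0, "wy": 0, "wz": -16.43, "hand": 62}

```text
clock: 2.3
tcp_pos: [0.5024, 0.0548, 0.2248]
tool_rot: [0.457, 0.89, 0.0, 0.001]
contact_force: [1.7, -0.8, 0.7]
gripper_width: 0.0617
grasp_force: 0.0
```

```bash
python3 go.py XL:.2245 XL:.06
```

```text
at [0.5024 0.0548 0.2248] t 2.3 turn [0.01 0.01 0.04]
XL:.2245 [1.52 2.69 0.01]
XL:.06 [1.53 2.69 5.49]
```

Call:
drive_tool:
  moves:
    - {"tx": 1.5, "ty": 2.6, "tz": 0, "wx": 0, "wy": 0, "wz": 0, "hand": 62}
    - {"tx": 1.5, "ty": 2.6, "tz": 0, "wx": 0, "wy": 0, "wz": 0, "hand": 62}
    - {"tx": 1.5, "ty": 2.6, "tz": 0, "wx": 0, "wy": 0, "wz": 0, "hand": 62}
    - {"tx": 1.5, "ty": 2.6, "tz": 0, "wx": 0, "wy": 0, "wz": 0, "hand": 62}
    - {"tx": 1.5, "ty": 2.6, "tz": 0, "wx": 0, "wy": 0, "wz": 0, "hand": 62}

```text
clock: 2.8
tcp_pos: [0.5391, 0.1335, 0.2245]
tool_rot: [0.459, 0.888, -0.0, 0.0]
contact_force: [-0.1, -1.0, 0.1]
gripper_width: 0.0619
grasp_force: 0.0
```

```bash
python3 go.py XL:.2245 XL:.06
```

```text
at [0.5391 0.1335 0.2245] t 2.8 turn [-0.01  0.   -0.01]
XL:.2245 [0.1  0.17 0.  ]
XL:.06 [0.11 0.17 5.48]
```

Lag is negligible once the arm settles. Now descend, grip and lift.

Call:
drive_tool:
  moves:
    - {"tx": 0.1, "ty": 0.17, "tz": 0, "wx": 0, "wy": 0, "wz": 0, "hand": 62}
    - {"tx": 0.1, "ty": 0.17, "tz": 1.5, "wx": 0, "wy": 0, "wz": 0, "hand": 62}
    - {"tx": 0.1, "ty": 0.17, "tz": 3, "wx": 0, "wy": 0, "wz": 0, "hand": 62}
    - {"tx": 0.1, "ty": 0.17, "tz": 4.3, "wx": 0, "wy": 0, "wz": 0, "hand": 62}
    - {"tx": 0.1, "ty": 0.17, "tz": 5.3, "wx": 0, "wy": 0, "wz": 0, "hand": 62}
    - {"tx": 0.1, "ty": 0.17, "tz": 5.48, "wx": 0, "wy": 0, "wz": 0, "hand": 62}
    - {"tx": 0.1, "ty": 0.17, "tz": 5.48, "wx": 0, "wy": 0, "wz": 0, "hand": 30}
    - {"tx": 0.1, "ty": 0.17, "tz": 5.48, "wx": 0, "wy": 0, "wz": 0, "hand": 30}
    - {"tx": 0.1, "ty": 0.17, "tz": 5.48, "wx": 0, "wy": 0, "wz": 0, "hand": 30}
    - {"tx": 0.1, "ty": 0.17, "tz": 5.48, "wx": 0, "wy": 0, "wz": 0, "hand": 30}
    - {"tx": 0.1, "ty": 0.17, "tz": 5.48, "wx": 0, "wy": 0, "wz": 0, "hand": 30}
  newtons: 12

```text
clock: 3.9
tcp_pos: [0.543, 0.1399, 0.0622]
tool_rot: [0.459, 0.889, 0.001, 0.002]
contact_force: [-1.4, -1.2, 3.8]
gripper_width: 0.037
grasp_force: 12.0
```

Call:
drive_tool:
  moves:
    - {"tx": 0, "ty": 0, "tz": -0.4, "wx": 0, "wy": 0, "wz": 0, "hand": 30}
    - {"tx": 0, "ty": 0, "tz": -1.4, "wx": 0, "wy": 0, "wz": 0, "hand": 30}
    - {"tx": 0, "ty": 0, "tz": -2.6, "wx": 0, "wy": 0, "wz": 0, "hand": 30}
    - {"tx": 0, "ty": 0, "tz": -3.3, "wx": 0, "wy": 0, "wz": 0, "hand": 30}
    - {"tx": 0, "ty": 0, "tz": -3.3, "wx": 0, "wy": 0, "wz": 0, "hand": 30}
    - {"tx": 0, "ty": 0, "tz": -3.3, "wx": 0, "wy": 0, "wz": 0, "hand": 30}

```text
clock: 4.5
tcp_pos: [0.5417, 0.1401, 0.1589]
tool_rot: [0.459, 0.889, 0.0, 0.0]
contact_force: [-0.2, 0.9, -0.9]
gripper_width: 0.0368
grasp_force: 12.0
```

```bash
python3 go.py rxl:.16 rxl:.065
```

```text
at [0.5417 0.1401 0.1589] t 4.5 turn [ 0.  0. -0.]
rxl:.16 [-6.99 -7.03 -0.04]
rxl:.065 [-6.99 -7.03  3.13]
```

Call:
drive_tool:
  moves:
    - {"tx": -0.4, "ty": -0.4, "tz": 0, "wx": 0, "wy": 0, "wz": 0, "hand": 30}
    - {"tx": -1.2, "ty": -1.2, "tz": 0, "wx": 0, "wy": 0, "wz": 0, "hand": 30}
    - {"tx": -2.2, "ty": -2.2, "tz": 0, "wx": 0, "wy": 0, "wz": 0, "hand": 30}
    - {"tx": -3.2, "ty": -3.2, "tz": 0, "wx": 0, "wy": 0, "wz": 0, "hand": 30}
    - {"tx": -4.2, "ty": -4.2, "tz": 0, "wx": 0, "wy": 0, "wz": 0, "hand": 30}
    - {"tx": -5.2, "ty": -5.2, "tz": 0, "wx": 0, "wy": 0, "wz": 0, "hand": 30}
    - {"tx": -6.1, "ty": -6.1, "tz": 0, "wx": 0, "wy": 0, "wz": 0, "hand": 30}
    - {"tx": -6.7, "ty": -6.7, "tz": 0, "wx": 0, "wy": 0, "wz": 0, "hand": 30}
    - {"tx": -7, "ty": -7, "tz": 0, "wx": 0, "wy": 0, "wz": 0, "hand": 30}
    - {"tx": -7, "ty": -7.03, "tz": 0, "wx": 0, "wy": 0, "wz": 0, "hand": 30}
    - {"tx": -7, "ty": -7.03, "tz": 0, "wx": 0, "wy": 0, "wz": 0, "hand": 30}

```text
clock: 5.6
tcp_pos: [0.491, -0.1528, 0.1582]
tool_rot: [0.459, 0.889, 0.0, -0.001]
contact_force: [0.4, 0.7, -1.1]
gripper_width: 0.0369
grasp_force: 12.0
```

```bash
python3 go.py rxl:.065
python3 - <<'E'
from h import *
a=bot.grab_frame("top")[0][90:220,380:520,::-1];b=bot.grab_frame("side")[0][90:220,210:350,::-1]
cv2.imwrite("pics/c1.png",np.hstack([cv2.resize(a,(400,371)),cv2.resize(b,(400,371))]))
E
```

```text
at [ 0.491  -0.1528  0.1582] t 5.6 turn [-0.   -0.02 -0.  ]
rxl:.065 [-0.02  0.    3.11]
```

View pics/c1.png

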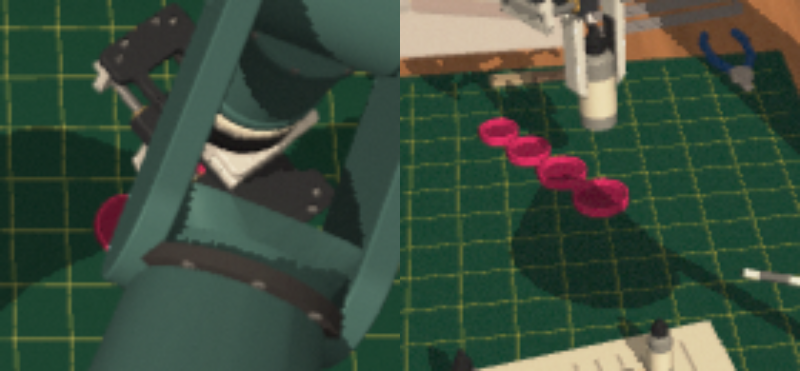

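The bottle hangs upright above the largest ring, with the rack clear below.

Call:
drive_tool:
  moves:
    - {"tx": 0, "ty": 0, "tz": 0.8, "wx": 0, "wy": 0, "wz": 0, "hand": 30}
    - {"tx": 0, "ty": 0, "tz": 1.7, "wx": 0, "wy": 0, "wz": 0, "hand": 30}
    - {"tx": 0, "ty": 0, "tz": 2.4, "wx": 0, "wy": 0, "wz": 0, "hand": 30}
    - {"tx": 0, "ty": 0, "tz": 2.8, "wx": 0, "wy": 0, "wz": 0, "hand": 30}
    - {"tx": 0, "ty": 0, "tz": 3, "wx": 0, "wy": 0, "wz": 0, "hand": 30}
    - {"tx": 0, "ty": 0, "tz": 3.08, "wx": 0, "wy": 0, "wz": 0, "hand": 30}
    - {"tx": 0, "ty": 0, "tz": 3.08, "wx": 0, "wy": 0, "wz": 0, "hand": 30}
    - {"tx": 0, "ty": 0, "tz": 3.08, "wx": 0, "wy": 0, "wz": 0, "hand": 30}

```text
clock: 6.5
tcp_pos: [0.4923, -0.1536, 0.0679]
tool_rot: [0.459, 0.889, 0.0, 0.001]
contact_force: [0.3, 0.2, -0.9]
gripper_width: 0.0369
grasp_force: 12.0
```

Call:
drive_tool:
  moves:
    - {"tx": 0, "ty": 0, "tz": 0.06, "wx": 0, "wy": 0, "wz": 0, "hand": 30}
    - {"tx": 0, "ty": 0, "tz": 0.12, "wx": 0, "wy": 0, "wz": 0, "hand": 30}
    - {"tx": 0, "ty": 0, "tz": 0.12, "wx": 0, "wy": 0, "wz": 0, "hand": 30}
    - {"tx": 0, "ty": 0, "tz": 0.12, "wx": 0, "wy": 0, "wz": 0, "hand": 30}

```text
clock: 6.9
tcp_pos: [0.4918, -0.1539, 0.064]
tool_rot: [0.459, 0.889, -0.0, 0.001]
contact_force: [-0.5, -0.2, 4.3]
gripper_width: 0.037
grasp_force: 12.0
```

Contact with the floor shows (force 4.3 N). Release and rise.

Call:
drive_tool:
  moves:
    - {"tx": 0, "ty": 0, "tz": 0, "wx": 0, "wy": 0, "wz": 0, "hand": 45}
    - {"tx": 0, "ty": 0, "tz": 0, "wx": 0, "wy": 0, "wz": 0, "hand": 60}
    - {"tx": 0, "ty": 0, "tz": 0, "wx": 0, "wy": 0, "wz": 0, "hand": 60}
    - {"tx": 0, "ty": 0, "tz": 0, "wx": 0, "wy": 0, "wz": 0, "hand": 60}
    - {"tx": 0, "ty": 0, "tz": -0.8, "wx": 0, "wy": 0, "wz": 0, "hand": 60}
    - {"tx": 0, "ty": 0, "tz": -2, "wx": 0, "wy": 0, "wz": 0, "hand": 60}
    - {"tx": 0, "ty": 0, "tz": -3.4, "wx": 0, "wy": 0, "wz": 0, "hand": 60}
    - {"tx": 0, "ty": 0, "tz": -5, "wx": 0, "wy": 0, "wz": 0, "hand": 60}
    - {"tx": 0, "ty": 0, "tz": -5, "wx": 0, "wy": 0, "wz": 0, "hand": 60}
    - {"tx": 0, "ty": 0, "tz": -5, "wx": 0, "wy": 0, "wz": 0, "hand": 60}

```text
clock: 7.9
tcp_pos: [0.4922, -0.1536, 0.2146]
tool_rot: [0.459, 0.889, 0.0, 0.002]
contact_force: [0.1, 0.3, -0.8]
gripper_width: 0.0602
grasp_force: 0.0
```

```bash
python3 go.py L:.21
```

```text
at [ 0.4922 -0.1536  0.2146] t 7.9 turn [ 0.02  0.03 -0.  ]
L:.21 [11.25  6.42  0.13]
```

Call:
drive_tool:
  moves:
    - {"tx": 0.7, "ty": 0.4, "tz": 0, "wx": 0, "wy": 0, "wz": 0, "hand": 56}
    - {"tx": 2, "ty": 1.15, "tz": 0, "wx": 0, "wy": 0, "wz": 0, "hand": 56}
    - {"tx": 3.4, "ty": 1.95, "tz": 0, "wx": 0, "wy": 0, "wz": 0, "hand": 56}
    - {"tx": 4.8, "ty": 2.75, "tz": 0, "wx": 0, "wy": 0, "wz": 0, "hand": 56}
    - {"tx": 6.2, "ty": 3.55, "tz": 0, "wx": 0, "wy": 0, "wz": 0, "hand": 56}
    - {"tx": 7.6, "ty": 4.35, "tz": 0, "wx": 0, "wy": 0, "wz": 0, "hand": 56}
    - {"tx": 9, "ty": 5.15, "tz": 0, "wx": 0, "wy": 0, "wz": 0, "hand": 56}
    - {"tx": 10.3, "ty": 5.9, "tz": 0, "wx": 0, "wy": 0, "wz": 0, "hand": 56}
    - {"tx": 11.25, "ty": 6.42, "tz": 0, "wx": 0, "wy": 0, "wz": 0, "hand": 56}
    - {"tx": 11.25, "ty": 6.42, "tz": 0, "wx": 0, "wy": 0, "wz": 0, "hand": 56}
    - {"tx": 11.25, "ty": 6.42, "tz": 0, "wx": 0, "wy": 0, "wz": 0, "hand": 56}

```text
clock: 9.0
tcp_pos: [0.4521, 0.2332, 0.2108]
tool_rot: [0.458, 0.889, -0.002, -0.001]
contact_force: [-0.4, -0.1, 0.1]
gripper_width: 0.056
grasp_force: 0.0
```

```bash
python3 go.py L:.05
```

```text
at [0.4521 0.2332 0.2108] t 9.0 turn [-0.04 -0.    0.01]
L:.05 [-0.04  0.06  5.36]
```

Call:
drive_tool:
  moves:
    - {"tx": -0.02, "ty": 0.04, "tz": 0.8, "wx": 0, "wy": 0, "wz": 0, "hand": 56}
    - {"tx": -0.02, "ty": 0.04, "tz": 2, "wx": 0, "wy": 0, "wz": 0, "hand": 56}
    - {"tx": -0.02, "ty": 0.04, "tz": 3.4, "wx": 0, "wy": 0, "wz": 0, "hand": 56}
    - {"tx": -0.02, "ty": 0.04, "tz": 4.6, "wx": 0, "wy": 0, "wz": 0, "hand": 56}
    - {"tx": -0.02, "ty": 0.04, "tz": 5.2, "wx": 0, "wy": 0, "wz": 0, "hand": 56}
    - {"tx": -0.02, "ty": 0.04, "tz": 5.36, "wx": 0, "wy": 0, "wz": 0, "hand": 56}
    - {"tx": -0.02, "ty": 0.04, "tz": 5.36, "wx": 0, "wy": 0, "wz": 0, "hand": 56}
    - {"tx": -0.02, "ty": 0.04, "tz": 5.36, "wx": 0, "wy": 0, "wz": 0, "hand": 25}
    - {"tx": -0.02, "ty": 0.04, "tz": 5.36, "wx": 0, "wy": 0, "wz": 0, "hand": 25}
    - {"tx": -0.02, "ty": 0.04, "tz": 5.36, "wx": 0, "wy": 0, "wz": 0, "hand": 25}
    - {"tx": -0.02, "ty": 0.04, "tz": 5.36, "wx": 0, "wy": 0, "wz": 0, "hand": 25}
    - {"tx": -0.02, "ty": 0.04, "tz": 5.36, "wx": 0, "wy": 0, "wz": 0, "hand": 25}
  newtons: 10

```text
clock: 10.2
tcp_pos: [0.4551, 0.2337, 0.0534]
tool_rot: [0.459, 0.889, 0.001, 0.001]
contact_force: [-0.5, 0.1, 4.6]
gripper_width: 0.0306
grasp_force: 10.0
```

Call:
drive_tool:
  moves:
    - {"tx": 0, "ty": 0, "tz": -0.4, "wx": 0, "wy": 0, "wz": 0, "hand": 25}
    - {"tx": 0, "ty": 0, "tz": -1.4, "wx": 0, "wy": 0, "wz": 0, "hand": 25}
    - {"tx": 0, "ty": 0, "tz": -2.6, "wx": 0, "wy": 0, "wz": 0, "hand": 25}
    - {"tx": 0, "ty": 0, "tz": -3.8, "wx": 0, "wy": 0, "wz": 0, "hand": 25}
    - {"tx": 0, "ty": 0, "tz": -4.6, "wx": 0, "wy": 0, "wz": 0, "hand": 25}
    - {"tx": 0, "ty": 0, "tz": -4.6, "wx": 0, "wy": 0, "wz": 0, "hand": 25}
    - {"tx": 0, "ty": 0, "tz": -4.6, "wx": 0, "wy": 0, "wz": 0, "hand": 25}

```text
clock: 10.9
tcp_pos: [0.4543, 0.2336, 0.1901]
tool_rot: [0.459, 0.889, 0.0, 0.0]
contact_force: [-0.4, 0.2, -0.5]
gripper_width: 0.0307
grasp_force: 10.0
```

```bash
python3 go.py rl:.19
```

```text
at [0.4543 0.2336 0.1901] t 10.9 turn [ 0.  0. -0.]
rl:.19 [-13.35  -6.46   0.  ]
```

Call:
drive_tool:
  moves:
    - {"tx": -0.62, "ty": -0.3, "tz": 0, "wx": 0, "wy": 0, "wz": 0, "hand": 25}
    - {"tx": -1.86, "ty": -0.9, "tz": 0, "wx": 0, "wy": 0, "wz": 0, "hand": 25}
    - {"tx": -3.3, "ty": -1.6, "tz": 0, "wx": 0, "wy": 0, "wz": 0, "hand": 25}
    - {"tx": -4.75, "ty": -2.3, "tz": 0, "wx": 0, "wy": 0, "wz": 0, "hand": 25}
    - {"tx": -6.2, "ty": -3, "tz": 0, "wx": 0, "wy": 0, "wz": 0, "hand": 25}
    - {"tx": -7.65, "ty": -3.7, "tz": 0, "wx": 0, "wy": 0, "wz": 0, "hand": 25}
    - {"tx": -9.1, "ty": -4.4, "tz": 0, "wx": 0, "wy": 0, "wz": 0, "hand": 25}
    - {"tx": -10.5, "ty": -5.1, "tz": 0, "wx": 0, "wy": 0, "wz": 0, "hand": 25}
    - {"tx": -11.8, "ty": -5.7, "tz": 0, "wx": 0, "wy": 0, "wz": 0, "hand": 25}
    - {"tx": -12.8, "ty": -6.2, "tz": 0, "wx": 0, "wy": 0, "wz": 0, "hand": 25}
    - {"tx": -13.35, "ty": -6.46, "tz": 0, "wx": 0, "wy": 0, "wz": 0, "hand": 25}
    - {"tx": -13.35, "ty": -6.46, "tz": 0, "wx": 0, "wy": 0, "wz": 0, "hand": 25}

```text
clock: 12.1
tcp_pos: [0.5275, -0.2064, 0.1877]
tool_rot: [0.46, 0.888, -0.0, -0.002]
contact_force: [0.8, 0.2, 0.1]
gripper_width: 0.0308
grasp_force: 10.0
```

```bash
python3 go.py rl:.0554
python3 - <<'E'
from h import *
im,d=bot.grab_frame("side");b=im[70:220,210:350,::-1]
cv2.imwrite("pics/c2.png",cv2.resize(b,(560,600)))
p=cloud("side",d)[d>0];q=p[(np.hypot(p[:,0]-.492,p[:,1]+.153)<.035)&(p[:,2]>.03)&(p[:,2]<.075)]
from scipy.optimize import least_squares
print("XL",q[:,2].max(),least_squares(lambda a:np.hypot(q[:,0]-a[0],q[:,1]-a[1])-.0185,[.492,-.153],loss="soft_l1",f_scale=.001).x)
E
```

```text
at [ 0.5275 -0.2064  0.1877] t 12.1 turn [-0.02 -0.04 -0.03]
rl:.0554 [0.   0.05 4.41]
XL 0.07465361990132331 [ 0.49017299 -0.15313984]
```

View pics/c2.png

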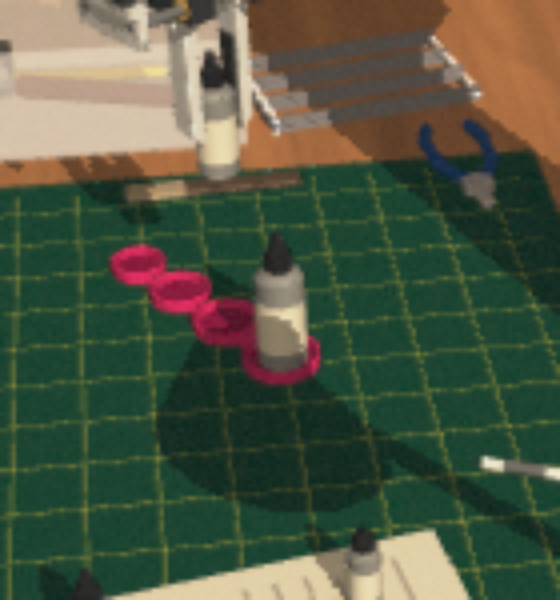

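XL stands upright and centred in the largest ring (crop 282,340), and L is held above its own ring. Lower L.

Call:
drive_tool:
  moves:
    - {"tx": 0, "ty": 0.02, "tz": 0.8, "wx": 0, "wy": 0, "wz": 0, "hand": 25}
    - {"tx": 0, "ty": 0.02, "tz": 1.9, "wx": 0, "wy": 0, "wz": 0, "hand": 25}
    - {"tx": 0, "ty": 0.02, "tz": 3, "wx": 0, "wy": 0, "wz": 0, "hand": 25}
    - {"tx": 0, "ty": 0.02, "tz": 3.8, "wx": 0, "wy": 0, "wz": 0, "hand": 25}
    - {"tx": 0, "ty": 0.02, "tz": 4.2, "wx": 0, "wy": 0, "wz": 0, "hand": 25}
    - {"tx": 0, "ty": 0.02, "tz": 4.36, "wx": 0, "wy": 0, "wz": 0, "hand": 25}
    - {"tx": 0, "ty": 0.02, "tz": 4.42, "wx": 0, "wy": 0, "wz": 0, "hand": 25}
    - {"tx": 0, "ty": 0.02, "tz": 4.42, "wx": 0, "wy": 0, "wz": 0, "hand": 25}
    - {"tx": 0, "ty": 0.02, "tz": 4.42, "wx": 0, "wy": 0, "wz": 0, "hand": 25}

```text
clock: 13.05
tcp_pos: [0.5298, -0.2052, 0.0593]
tool_rot: [0.459, 0.889, 0.0, 0.001]
contact_force: [0.3, 0.1, 0.2]
gripper_width: 0.0308
grasp_force: 10.0
```

Call:
drive_tool:
  moves:
    - {"tx": 0, "ty": 0, "tz": 0.07, "wx": 0, "wy": 0, "wz": 0, "hand": 25}
    - {"tx": 0, "ty": 0, "tz": 0.14, "wx": 0, "wy": 0, "wz": 0, "hand": 25}
    - {"tx": 0, "ty": 0, "tz": 0.14, "wx": 0, "wy": 0, "wz": 0, "hand": 25}
    - {"tx": 0, "ty": 0, "tz": 0.14, "wx": 0, "wy": 0, "wz": 0, "hand": 25}

```text
clock: 13.45
tcp_pos: [0.5295, -0.2054, 0.0552]
tool_rot: [0.459, 0.889, -0.0, 0.001]
contact_force: [-1.8, 0.1, 4.9]
gripper_width: 0.0311
grasp_force: 10.0
```

Contact. Release and rise.

Call:
drive_tool:
  moves:
    - {"tx": 0, "ty": 0, "tz": 0, "wx": 0, "wy": 0, "wz": 0, "hand": 40}
    - {"tx": 0, "ty": 0, "tz": 0, "wx": 0, "wy": 0, "wz": 0, "hand": 54}
    - {"tx": 0, "ty": 0, "tz": 0, "wx": 0, "wy": 0, "wz": 0, "hand": 54}
    - {"tx": 0, "ty": 0, "tz": 0, "wx": 0, "wy": 0, "wz": 0, "hand": 54}
    - {"tx": 0, "ty": 0, "tz": -0.8, "wx": 0, "wy": 0, "wz": 0, "hand": 54}
    - {"tx": 0, "ty": 0, "tz": -2, "wx": 0, "wy": 0, "wz": 0, "hand": 54}
    - {"tx": 0, "ty": 0, "tz": -3.4, "wx": 0, "wy": 0, "wz": 0, "hand": 54}
    - {"tx": 0, "ty": 0, "tz": -5, "wx": 0, "wy": 0, "wz": 0, "hand": 54}
    - {"tx": 0, "ty": 0, "tz": -5, "wx": 0, "wy": 0, "wz": 0, "hand": 54}
    - {"tx": 0, "ty": 0, "tz": -5, "wx": 0, "wy": 0, "wz": 0, "hand": 54}

```text
clock: 14.45
tcp_pos: [0.5295, -0.2052, 0.2051]
tool_rot: [0.459, 0.889, -0.0, 0.002]
contact_force: [-0.5, 0.1, -0.5]
gripper_width: 0.054
grasp_force: 0.0
```

```bash
python3 go.py M:.205
```

```text
at [ 0.5295 -0.2052  0.2051] t 14.45 turn [ 0.02  0.03 -0.  ]
M:.205 [ 7.76  9.81 -0.01]
```

Call:
drive_tool:
  moves:
    - {"tx": 0.47, "ty": 0.6, "tz": 0, "wx": 0, "wy": 0, "wz": 0, "hand": 52}
    - {"tx": 1.4, "ty": 1.77, "tz": 0, "wx": 0, "wy": 0, "wz": 0, "hand": 52}
    - {"tx": 2.4, "ty": 3.03, "tz": 0, "wx": 0, "wy": 0, "wz": 0, "hand": 52}
    - {"tx": 3.4, "ty": 4.3, "tz": 0, "wx": 0, "wy": 0, "wz": 0, "hand": 52}
    - {"tx": 4.4, "ty": 5.56, "tz": 0, "wx": 0, "wy": 0, "wz": 0, "hand": 52}
    - {"tx": 5.4, "ty": 6.83, "tz": 0, "wx": 0, "wy": 0, "wz": 0, "hand": 52}
    - {"tx": 6.4, "ty": 8.1, "tz": 0, "wx": 0, "wy": 0, "wz": 0, "hand": 52}
    - {"tx": 7.2, "ty": 9.1, "tz": 0, "wx": 0, "wy": 0, "wz": 0, "hand": 52}
    - {"tx": 7.76, "ty": 9.8, "tz": 0, "wx": 0, "wy": 0, "wz": 0, "hand": 52}
    - {"tx": 7.76, "ty": 9.8, "tz": 0, "wx": 0, "wy": 0, "wz": 0, "hand": 52}
    - {"tx": 7.76, "ty": 9.8, "tz": 0, "wx": 0, "wy": 0, "wz": 0, "hand": 52}

```text
clock: 15.55
tcp_pos: [0.6327, 0.1552, 0.2006]
tool_rot: [0.458, 0.889, -0.002, -0.002]
contact_force: [-0.4, -0.5, 0.2]
gripper_width: 0.0518
grasp_force: 0.0
```

```bash
python3 go.py M:.038
```

```text
at [0.6327 0.1552 0.2006] t 15.55 turn [-0.05 -0.01  0.01]
M:.038 [-0.05  0.07  5.42]
```

Call:
drive_tool:
  moves:
    - {"tx": -0.02, "ty": 0.04, "tz": 0.8, "wx": 0, "wy": 0, "wz": 0, "hand": 52}
    - {"tx": -0.02, "ty": 0.04, "tz": 2, "wx": 0, "wy": 0, "wz": 0, "hand": 52}
    - {"tx": -0.02, "ty": 0.04, "tz": 3.4, "wx": 0, "wy": 0, "wz": 0, "hand": 52}
    - {"tx": -0.02, "ty": 0.04, "tz": 4.6, "wx": 0, "wy": 0, "wz": 0, "hand": 52}
    - {"tx": -0.02, "ty": 0.04, "tz": 5.2, "wx": 0, "wy": 0, "wz": 0, "hand": 52}
    - {"tx": -0.02, "ty": 0.04, "tz": 5.4, "wx": 0, "wy": 0, "wz": 0, "hand": 52}
    - {"tx": -0.02, "ty": 0.04, "tz": 5.4, "wx": 0, "wy": 0, "wz": 0, "hand": 52}
    - {"tx": -0.02, "ty": 0.04, "tz": 5.4, "wx": 0, "wy": 0, "wz": 0, "hand": 20}
    - {"tx": -0.02, "ty": 0.04, "tz": 5.4, "wx": 0, "wy": 0, "wz": 0, "hand": 20}
    - {"tx": -0.02, "ty": 0.04, "tz": 5.4, "wx": 0, "wy": 0, "wz": 0, "hand": 20}
    - {"tx": -0.02, "ty": 0.04, "tz": 5.4, "wx": 0, "wy": 0, "wz": 0, "hand": 20}
    - {"tx": -0.02, "ty": 0.04, "tz": 5.4, "wx": 0, "wy": 0, "wz": 0, "hand": 20}
  newtons: 8

```text
clock: 16.75
tcp_pos: [0.6357, 0.1554, 0.0429]
tool_rot: [0.459, 0.889, 0.001, 0.001]
contact_force: [-1.2, -0.4, 2.4]
gripper_width: 0.0259
grasp_force: 8.0
```

Call:
drive_tool:
  moves:
    - {"tx": 0, "ty": 0, "tz": -0.4, "wx": 0, "wy": 0, "wz": 0, "hand": 20}
    - {"tx": 0, "ty": 0, "tz": -1.4, "wx": 0, "wy": 0, "wz": 0, "hand": 20}
    - {"tx": 0, "ty": 0, "tz": -2.6, "wx": 0, "wy": 0, "wz": 0, "hand": 20}
    - {"tx": 0, "ty": 0, "tz": -3.7, "wx": 0, "wy": 0, "wz": 0, "hand": 20}
    - {"tx": 0, "ty": 0, "tz": -4.3, "wx": 0, "wy": 0, "wz": 0, "hand": 20}
    - {"tx": 0, "ty": 0, "tz": -4.3, "wx": 0, "wy": 0, "wz": 0, "hand": 20}
    - {"tx": 0, "ty": 0, "tz": -4.3, "wx": 0, "wy": 0, "wz": 0, "hand": 20}

```text
clock: 17.45
tcp_pos: [0.6349, 0.1554, 0.1704]
tool_rot: [0.459, 0.889, -0.0, 0.0]
contact_force: [-0.2, 0.7, -1.1]
gripper_width: 0.0261
grasp_force: 8.0
```

```bash
python3 go.py rm:.17
```

```text
at [0.6349 0.1554 0.1704] t 17.45 turn [ 0.  0. -0.]
rm:.17 [-9.69 -9.86  0.01]
```

Call:
drive_tool:
  moves:
    - {"tx": -0.45, "ty": -0.45, "tz": 0, "wx": 0, "wy": 0, "wz": 0, "hand": 20}
    - {"tx": -1.35, "ty": -1.37, "tz": 0, "wx": 0, "wy": 0, "wz": 0, "hand": 20}
    - {"tx": -2.4, "ty": -2.44, "tz": 0, "wx": 0, "wy": 0, "wz": 0, "hand": 20}
    - {"tx": -3.45, "ty": -3.5, "tz": 0, "wx": 0, "wy": 0, "wz": 0, "hand": 20}
    - {"tx": -4.5, "ty": -4.58, "tz": 0, "wx": 0, "wy": 0, "wz": 0, "hand": 20}
    - {"tx": -5.55, "ty": -5.65, "tz": 0, "wx": 0, "wy": 0, "wz": 0, "hand": 20}
    - {"tx": -6.6, "ty": -6.7, "tz": 0, "wx": 0, "wy": 0, "wz": 0, "hand": 20}
    - {"tx": -7.65, "ty": -7.8, "tz": 0, "wx": 0, "wy": 0, "wz": 0, "hand": 20}
    - {"tx": -8.6, "ty": -8.75, "tz": 0, "wx": 0, "wy": 0, "wz": 0, "hand": 20}
    - {"tx": -9.3, "ty": -9.46, "tz": 0, "wx": 0, "wy": 0, "wz": 0, "hand": 20}
    - {"tx": -9.69, "ty": -9.86, "tz": 0, "wx": 0, "wy": 0, "wz": 0, "hand": 20}
    - {"tx": -9.69, "ty": -9.86, "tz": 0, "wx": 0, "wy": 0, "wz": 0, "hand": 20}

```text
clock: 18.65
tcp_pos: [0.5605, -0.255, 0.1687]
tool_rot: [0.46, 0.888, -0.0, -0.002]
contact_force: [-0.7, -0.8, -0.2]
gripper_width: 0.0258
grasp_force: 8.0
```

```bash
python3 go.py rm:.045
python3 - <<'E'
from h import *
im,d=bot.grab_frame("side");b=im[70:220,210:350,::-1]
cv2.imwrite("pics/c3.png",cv2.resize(b,(560,600)))
E
```

```text
at [ 0.5605 -0.255   0.1687] t 18.65 turn [-0.02 -0.02 -0.04]
rm:.045 [0.02 0.09 4.12]
```

View pics/c3.png

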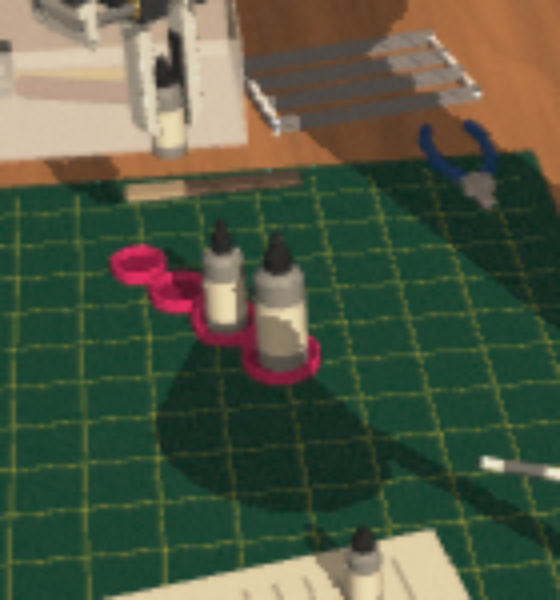

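L stands in its ring (crop 223,300) and M hangs above its own. Lower M.

Call:
drive_tool:
  moves:
    - {"tx": 0.01, "ty": 0.03, "tz": 0.8, "wx": 0, "wy": 0, "wz": 0, "hand": 20}
    - {"tx": 0.01, "ty": 0.03, "tz": 1.9, "wx": 0, "wy": 0, "wz": 0, "hand": 20}
    - {"tx": 0.01, "ty": 0.03, "tz": 3, "wx": 0, "wy": 0, "wz": 0, "hand": 20}
    - {"tx": 0.01, "ty": 0.03, "tz": 3.7, "wx": 0, "wy": 0, "wz": 0, "hand": 20}
    - {"tx": 0.01, "ty": 0.03, "tz": 4, "wx": 0, "wy": 0, "wz": 0, "hand": 20}
    - {"tx": 0.01, "ty": 0.03, "tz": 4.12, "wx": 0, "wy": 0, "wz": 0, "hand": 20}
    - {"tx": 0.01, "ty": 0.03, "tz": 4.18, "wx": 0, "wy": 0, "wz": 0, "hand": 20}
    - {"tx": 0.01, "ty": 0.03, "tz": 4.2, "wx": 0, "wy": 0, "wz": 0, "hand": 20}
    - {"tx": 0.01, "ty": 0.03, "tz": 4.2, "wx": 0, "wy": 0, "wz": 0, "hand": 20}
    - {"tx": 0.01, "ty": 0.03, "tz": 4.2, "wx": 0, "wy": 0, "wz": 0, "hand": 20}

```text
clock: 19.7
tcp_pos: [0.5634, -0.2525, 0.0457]
tool_rot: [0.459, 0.889, -0.0, 0.001]
contact_force: [-0.7, 0.7, -0.4]
gripper_width: 0.0257
grasp_force: 8.0
```

Call:
drive_tool:
  moves:
    - {"tx": 0, "ty": 0, "tz": 0.03, "wx": 0, "wy": 0, "wz": 0, "hand": 20}
    - {"tx": 0, "ty": 0, "tz": 0.03, "wx": 0, "wy": 0, "wz": 0, "hand": 20}
    - {"tx": 0, "ty": 0, "tz": 0.03, "wx": 0, "wy": 0, "wz": 0, "hand": 38}
    - {"tx": 0, "ty": 0, "tz": 0.03, "wx": 0, "wy": 0, "wz": 0, "hand": 48}
    - {"tx": 0, "ty": 0, "tz": 0.03, "wx": 0, "wy": 0, "wz": 0, "hand": 48}
    - {"tx": 0, "ty": 0, "tz": 0.03, "wx": 0, "wy": 0, "wz": 0, "hand": 48}
    - {"tx": 0, "ty": 0, "tz": -0.8, "wx": 0, "wy": 0, "wz": 0, "hand": 48}
    - {"tx": 0, "ty": 0, "tz": -2, "wx": 0, "wy": 0, "wz": 0, "hand": 48}
    - {"tx": 0, "ty": 0, "tz": -3.4, "wx": 0, "wy": 0, "wz": 0, "hand": 48}
    - {"tx": 0, "ty": 0, "tz": -5, "wx": 0, "wy": 0, "wz": 0, "hand": 48}
    - {"tx": 0, "ty": 0, "tz": -5, "wx": 0, "wy": 0, "wz": 0, "hand": 48}
    - {"tx": 0, "ty": 0, "tz": -5, "wx": 0, "wy": 0, "wz": 0, "hand": 48}

```text
clock: 20.9
tcp_pos: [0.5635, -0.2526, 0.1963]
tool_rot: [0.459, 0.889, -0.0, 0.002]
contact_force: [-0.1, 0.2, -0.5]
gripper_width: 0.0478
grasp_force: 0.0
```

```bash
python3 go.py S:.195
```

```text
at [ 0.5635 -0.2526  0.1963] t 20.9 turn [ 0.02  0.03 -0.  ]
S:.195 [1.205e+01 4.530e+00 1.000e-02]
```

Call:
drive_tool:
  moves:
    - {"tx": 0.7, "ty": 0.26, "tz": 0, "wx": 0, "wy": 0, "wz": 0, "hand": 48}
    - {"tx": 2.1, "ty": 0.79, "tz": 0, "wx": 0, "wy": 0, "wz": 0, "hand": 48}
    - {"tx": 3.6, "ty": 1.35, "tz": 0, "wx": 0, "wy": 0, "wz": 0, "hand": 48}
    - {"tx": 5.1, "ty": 1.92, "tz": 0, "wx": 0, "wy": 0, "wz": 0, "hand": 48}
    - {"tx": 6.6, "ty": 2.48, "tz": 0, "wx": 0, "wy": 0, "wz": 0, "hand": 48}
    - {"tx": 8.1, "ty": 3.04, "tz": 0, "wx": 0, "wy": 0, "wz": 0, "hand": 48}
    - {"tx": 9.6, "ty": 3.6, "tz": 0, "wx": 0, "wy": 0, "wz": 0, "hand": 48}
    - {"tx": 11, "ty": 4.13, "tz": 0, "wx": 0, "wy": 0, "wz": 0, "hand": 48}
    - {"tx": 12.05, "ty": 4.53, "tz": 0, "wx": 0, "wy": 0, "wz": 0, "hand": 48}
    - {"tx": 12.05, "ty": 4.53, "tz": 0, "wx": 0, "wy": 0, "wz": 0, "hand": 48}
    - {"tx": 12.05, "ty": 4.53, "tz": 0, "wx": 0, "wy": 0, "wz": 0, "hand": 48}

```text
clock: 22.0
tcp_pos: [0.4631, 0.1215, 0.1923]
tool_rot: [0.458, 0.889, -0.001, -0.001]
contact_force: [0.0, 0.4, 0.8]
gripper_width: 0.048
grasp_force: 0.0
```

```bash
python3 go.py S:.031
```

```text
at [0.4631 0.1215 0.1923] t 22.0 turn [-0.04 -0.01  0.01]
S:.031 [-0.05  0.06  5.38]
```

Call:
drive_tool:
  moves:
    - {"tx": -0.02, "ty": 0.03, "tz": 0.8, "wx": 0, "wy": 0, "wz": 0, "hand": 48}
    - {"tx": -0.02, "ty": 0.03, "tz": 2, "wx": 0, "wy": 0, "wz": 0, "hand": 48}
    - {"tx": -0.02, "ty": 0.03, "tz": 3.4, "wx": 0, "wy": 0, "wz": 0, "hand": 48}
    - {"tx": -0.02, "ty": 0.03, "tz": 4.6, "wx": 0, "wy": 0, "wz": 0, "hand": 48}
    - {"tx": -0.02, "ty": 0.03, "tz": 5.2, "wx": 0, "wy": 0, "wz": 0, "hand": 48}
    - {"tx": -0.02, "ty": 0.03, "tz": 5.38, "wx": 0, "wy": 0, "wz": 0, "hand": 48}
    - {"tx": -0.02, "ty": 0.03, "tz": 5.38, "wx": 0, "wy": 0, "wz": 0, "hand": 48}
    - {"tx": -0.02, "ty": 0.03, "tz": 5.38, "wx": 0, "wy": 0, "wz": 0, "hand": 16}
    - {"tx": -0.02, "ty": 0.03, "tz": 5.38, "wx": 0, "wy": 0, "wz": 0, "hand": 16}
    - {"tx": -0.02, "ty": 0.03, "tz": 5.38, "wx": 0, "wy": 0, "wz": 0, "hand": 16}
    - {"tx": -0.02, "ty": 0.03, "tz": 5.38, "wx": 0, "wy": 0, "wz": 0, "hand": 16}
    - {"tx": -0.02, "ty": 0.03, "tz": 5.38, "wx": 0, "wy": 0, "wz": 0, "hand": 16}
  newtons: 6

```text
clock: 23.2
tcp_pos: [0.4661, 0.1214, 0.0341]
tool_rot: [0.459, 0.889, 0.0, 0.001]
contact_force: [-0.4, -0.1, 3.7]
gripper_width: 0.0219
grasp_force: 6.0
```

Call:
drive_tool:
  moves:
    - {"tx": 0, "ty": 0, "tz": -0.4, "wx": 0, "wy": 0, "wz": 0, "hand": 16}
    - {"tx": 0, "ty": 0, "tz": -1.4, "wx": 0, "wy": 0, "wz": 0, "hand": 16}
    - {"tx": 0, "ty": 0, "tz": -2.6, "wx": 0, "wy": 0, "wz": 0, "hand": 16}
    - {"tx": 0, "ty": 0, "tz": -3.8, "wx": 0, "wy": 0, "wz": 0, "hand": 16}
    - {"tx": 0, "ty": 0, "tz": -4.6, "wx": 0, "wy": 0, "wz": 0, "hand": 16}
    - {"tx": 0, "ty": 0, "tz": -4.6, "wx": 0, "wy": 0, "wz": 0, "hand": 16}
    - {"tx": 0, "ty": 0, "tz": -4.6, "wx": 0, "wy": 0, "wz": 0, "hand": 16}

```text
clock: 23.9
tcp_pos: [0.4653, 0.1214, 0.1712]
tool_rot: [0.459, 0.889, 0.0, 0.0]
contact_force: [-0.4, -0.1, -0.8]
gripper_width: 0.0218
grasp_force: 6.0
```

```bash
python3 go.py rs:.17
```

```text
at [0.4653 0.1214 0.1712] t 23.9 turn [ 0.01  0.   -0.  ]
rs:.17 [-13.84  -4.59   0.04]
```

Call:
drive_tool:
  moves:
    - {"tx": -0.7, "ty": -0.23, "tz": 0, "wx": 0, "wy": 0, "wz": 0, "hand": 16}
    - {"tx": -2.1, "ty": -0.7, "tz": 0, "wx": 0, "wy": 0, "wz": 0, "hand": 16}
    - {"tx": -3.6, "ty": -1.2, "tz": 0, "wx": 0, "wy": 0, "wz": 0, "hand": 16}
    - {"tx": -5.1, "ty": -1.7, "tz": 0, "wx": 0, "wy": 0, "wz": 0, "hand": 16}
    - {"tx": -6.6, "ty": -2.2, "tz": 0, "wx": 0, "wy": 0, "wz": 0, "hand": 16}
    - {"tx": -8.1, "ty": -2.7, "tz": 0, "wx": 0, "wy": 0, "wz": 0, "hand": 16}
    - {"tx": -9.6, "ty": -3.2, "tz": 0, "wx": 0, "wy": 0, "wz": 0, "hand": 16}
    - {"tx": -11, "ty": -3.65, "tz": 0, "wx": 0, "wy": 0, "wz": 0, "hand": 16}
    - {"tx": -12.3, "ty": -4.1, "tz": 0, "wx": 0, "wy": 0, "wz": 0, "hand": 16}
    - {"tx": -13.3, "ty": -4.4, "tz": 0, "wx": 0, "wy": 0, "wz": 0, "hand": 16}
    - {"tx": -13.84, "ty": -4.59, "tz": 0, "wx": 0, "wy": 0, "wz": 0, "hand": 16}
    - {"tx": -13.84, "ty": -4.59, "tz": 0, "wx": 0, "wy": 0, "wz": 0, "hand": 16}

```text
clock: 25.1
tcp_pos: [0.5923, -0.2987, 0.1671]
tool_rot: [0.46, 0.888, -0.0, -0.003]
contact_force: [-0.8, 0.1, -0.6]
gripper_width: 0.0219
grasp_force: 6.0
```

```bash
python3 go.py rs:.036
python3 - <<'E'
from h import *
im,d=bot.grab_frame("side");b=im[70:220,210:350,::-1]
cv2.imwrite("pics/c4.png",cv2.resize(b,(560,600)))
E
```

```text
at [ 0.5923 -0.2987  0.1671] t 25.1 turn [-0.03 -0.05 -0.03]
rs:.036 [0.01 0.07 4.37]
```

View pics/c4.png

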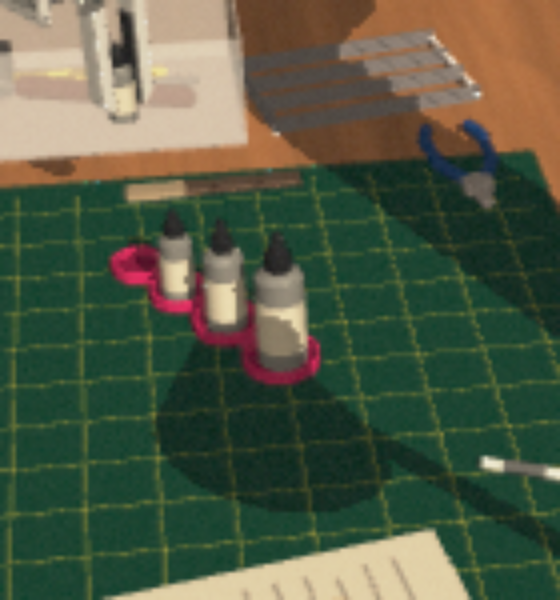

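Three bottles stand in their rings, at crop (175,270), (223,300) and (282,330). S hangs above the smallest ring (135,265). Lower it.

Call:
drive_tool:
  moves:
    - {"tx": 0.01, "ty": 0.02, "tz": 0.8, "wx": 0, "wy": 0, "wz": 0, "hand": 16}
    - {"tx": 0.01, "ty": 0.02, "tz": 1.9, "wx": 0, "wy": 0, "wz": 0, "hand": 16}
    - {"tx": 0.01, "ty": 0.02, "tz": 3, "wx": 0, "wy": 0, "wz": 0, "hand": 16}
    - {"tx": 0.01, "ty": 0.02, "tz": 3.8, "wx": 0, "wy": 0, "wz": 0, "hand": 16}
    - {"tx": 0.01, "ty": 0.02, "tz": 4.2, "wx": 0, "wy": 0, "wz": 0, "hand": 16}
    - {"tx": 0.01, "ty": 0.02, "tz": 4.34, "wx": 0, "wy": 0, "wz": 0, "hand": 16}
    - {"tx": 0.01, "ty": 0.02, "tz": 4.4, "wx": 0, "wy": 0, "wz": 0, "hand": 16}
    - {"tx": 0.01, "ty": 0.02, "tz": 4.44, "wx": 0, "wy": 0, "wz": 0, "hand": 16}
    - {"tx": 0.01, "ty": 0.02, "tz": 4.44, "wx": 0, "wy": 0, "wz": 0, "hand": 16}
    - {"tx": 0.01, "ty": 0.02, "tz": 4.44, "wx": 0, "wy": 0, "wz": 0, "hand": 16}

```text
clock: 26.15
tcp_pos: [0.5944, -0.2968, 0.0393]
tool_rot: [0.459, 0.889, -0.0, 0.001]
contact_force: [-0.0, 0.5, -0.5]
gripper_width: 0.0221
grasp_force: 6.0
```

Call:
drive_tool:
  moves:
    - {"tx": 0, "ty": 0, "tz": 0.06, "wx": 0, "wy": 0, "wz": 0, "hand": 16}
    - {"tx": 0, "ty": 0, "tz": 0.11, "wx": 0, "wy": 0, "wz": 0, "hand": 16}
    - {"tx": 0, "ty": 0, "tz": 0.11, "wx": 0, "wy": 0, "wz": 0, "hand": 16}
    - {"tx": 0, "ty": 0, "tz": 0.11, "wx": 0, "wy": 0, "wz": 0, "hand": 16}

```text
clock: 26.55
tcp_pos: [0.5942, -0.2967, 0.036]
tool_rot: [0.459, 0.889, -0.0, 0.001]
contact_force: [-1.5, 1.0, 5.6]
gripper_width: 0.022
grasp_force: 6.0
```

Contact. Release, rise and back off toward the robot for a clear view.

Call:
drive_tool:
  moves:
    - {"tx": 0, "ty": 0, "tz": 0, "wx": 0, "wy": 0, "wz": 0, "hand": 32}
    - {"tx": 0, "ty": 0, "tz": 0, "wx": 0, "wy": 0, "wz": 0, "hand": 44}
    - {"tx": 0, "ty": 0, "tz": 0, "wx": 0, "wy": 0, "wz": 0, "hand": 44}
    - {"tx": 0, "ty": 0, "tz": 0, "wx": 0, "wy": 0, "wz": 0, "hand": 44}
    - {"tx": 0, "ty": 0, "tz": -0.8, "wx": 0, "wy": 0, "wz": 0, "hand": 44}
    - {"tx": 0, "ty": 0, "tz": -2, "wx": 0, "wy": 0, "wz": 0, "hand": 44}
    - {"tx": 0, "ty": 0, "tz": -3.4, "wx": 0, "wy": 0, "wz": 0, "hand": 44}
    - {"tx": 0, "ty": 0, "tz": -5, "wx": 0, "wy": 0, "wz": 0, "hand": 44}
    - {"tx": -2, "ty": -4, "tz": -6, "wx": 0, "wy": 0, "wz": 0, "hand": 44}
    - {"tx": -2, "ty": -8, "tz": -6, "wx": 0, "wy": 0, "wz": 0, "hand": 44}
    - {"tx": -2, "ty": -8, "tz": -6, "wx": 0, "wy": 0, "wz": 0, "hand": 44}
    - {"tx": -2, "ty": -8, "tz": -6, "wx": 0, "wy": 0, "wz": 0, "hand": 44}

```text
clock: 27.75
tcp_pos: [0.4666, -0.4486, 0.2099]
tool_rot: [0.458, 0.889, -0.0, 0.0]
contact_force: [0.9, 0.3, -0.3]
gripper_width: 0.0439
grasp_force: 0.0
```

Run:
```python
from h import *
from scipy.optimize import least_squares
a=bot.grab_frame("top")[0][90:230,240:500,::-1];im,d=bot.grab_frame("side");b=im[70:300,190:370,::-1]
cv2.imwrite("pics/end.png",np.hstack([cv2.resize(a,(400,500)),cv2.resize(b,(400,500))]))
p=cloud("side",d)[d>0]
for n,x,y,r,h in[("XL",.4912,-.153,.0185,.075),("L",.5282,-.2052,.0155,.06),("M",.5621,-.2529,.013,.05),("S",.5933,-.2969,.011,.04),("fig",.622,.253,.0,.1),("pot",.540,.234,0,.1)]:
    c=p[(np.hypot(p[:,0]-x,p[:,1]-y)<.026)&(p[:,2]>.018)];q=c[c[:,2]<h]
    if r:print(n,c[:,2].max().round(3),(least_squares(lambda a:np.hypot(q[:,0]-a[0],q[:,1]-a[1])-r,[x,y],loss="soft_l1",f_scale=.001).x-[x,y]).round(4))
    else:print(n,c[:,2].max().round(3),c[c[:,2]>c[:,2].max()-.008].mean(0).round(4))
```

```text
XL 0.114 [-0.0008  0.0002]
L 0.099 [-0.0003  0.001 ]
M 0.083 [-0.0001  0.0016]
S 0.068 [-0.0005  0.0004]
fig 0.078 [0.6212 0.2561 0.0737]
pot 0.049 [0.5402 0.237  0.0447]
```

View pics/end.png

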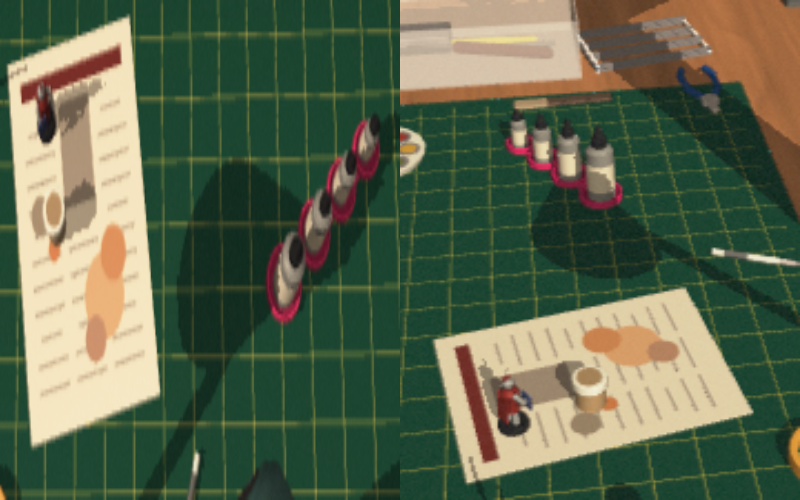

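All four bottles stand upright in their own rings, and the figure and pot have not moved.

```bash
python3 -c "
from rig import bot
print(bot.hand_in())"
```

```text
the job is handed in; nothing more can be done
None
```

The job is handed in: the last check showed all four bottles upright in their size-matched rings, each within about 2 mm of centre, with the figure and pot unmoved; the hand-in call returned no verdict.

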